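# Find the free flap of the bench service box and push it open

### The arm

A 6-joint arm with a two-finger parallel gripper is mounted at the origin on a cart in front of the work surface, level with it; the furniture and walls round the work are solid. World frame = base frame: x ahead of the robot, y to its left, z up, the work surface at z = 0. Lengths are in mm, angles in rad, forces in N, time in s.
With the tool pointing down it reaches from about 275 to 1000 mm from the base axis. Payload 8.4 kg.
Tool frame: the origin (TCP) lies between the finger pads; the fingertips stand r.finger_overhang ahead of it and the grasp point (between the pads) is the TCP (r.finger_overhang is the distance from the TCP to the fingertips, in mm); z points along the fingers, y is the line along which they close (so a half turn about z gives the same grasp; the last joint's range is limited). The gripper opens to 85 mm and grips with 20 to 120 N. Pads are 22 mm wide; open, the fingers measure 114 mm over their backs; the gripper's body (76 mm by 85 mm) begins 54 mm behind the grasp point. The pads swing forward as they close: fully open they stand 13 mm farther back than shut.
Start: joints at [1.201, 0.353, 1.633, -0, 1.155, -0.002], TCP at [224.726, 583.204, 250.281] pointing down, gripper open.
Joint ranges: [-2.63, 2.63], [-0.92, 2.1], [0.06, 2.66], [-1.3, 4.44], [0, 2.69], [-3.02, 3.02]. Speed limits (rad/s): [2.22, 2.22, 2.79, 3.14, 3.14, 3.14].

### API

Orientations are given as [roll, pitch, yaw] about the fixed x, y, z axes, in that order (R = Rz(yaw) Ry(pitch) Rx(roll)).
In Python, from rig import r, cams, sign_off gives the robot as it stands.
- The arm moves only by the shell command python3 -m crank 'ROWS' [FORCE]. ROWS is JSON, a list of rows, each a list of 7 numbers: the shift along the tool's x, y, z in m, then the turn, a rotation vector about the tool's x, y, z in rad, then the closure, from 0 (fully open) to 1 (shut). In form: [[dx, dy, dz, ax, ay, az, gripper], ...]. A call has 1 to 5 rows; each row is the pose to reach, as a shift and turn from the pose commanded when the call began, along the tool's axes at that moment; what a row does not reach only later rows make up. A row lasts 1/10 s, in which the tool goes at most 50 mm and 8.59 degrees, less where a joint would pass 70% of its speed; a pose out of reach is approached as far as the arm can. A call with a gripper value outside its range is refused whole. The fingers move at their own pace and stop on an object; FORCE is the grip in N (left out, the last holds). Time passes only in rows, so rows that repeat a pose let the fingers close. It gives the time, the measured TCP pose, the force, the opening and the grip force at its end, in the units of the state.
- r.sense(): the state, without advancing time (a new reading comes with each control period).
- cams.grab_frame(name): name is "scene" or "side" or "wrist"; returns a dict with "image" (384x512x3 uint8, red, green, blue), "fx", "fy", "cx", "cy" (pixels), "position" and "orientation" of the camera in the world. Camera axes: x right, y down, z forward; pixel columns grow to the right and rows downward; lengths in mm; the calibration is good to about 2 mm. A picture is of the moment at which its call begins. There is no depth.
- sign_off(): hands the job in; it is judged then, once.
The state is a dict: "clock": time; "qpos": joint angles; "qvel": joint speeds; "joint_efforts": joint torques, N m; "eef_pos": TCP position; "tcp_rot": TCP orientation; "contact_force": force on the tool from outside, world axes, zero at the start; "wrist_torque": the same for the moment, N m; "opening": opening from 0.0 (shut) to 1.0 (fully open); "grasp_force": force on a finger pad.
Only numpy, scipy, OpenCV 4.12 (cv2) and the standard library are available. Lean on these libraries where they do the work, as an engineer would, in place of code of your own. Each camera call takes 0.05 s, during which the arm holds its last target. There are 200 camera calls.

### The job

Three of the four identical flaps on the service box are blocked and one is free. Press gently with the shut fingertips on the ribbed back end of the flaps, one after another, until you find the one that rocks, then push that end on down into the box until the flap stands steeply open, tilted by 60 degrees or more, and leave it standing so by itself. Do not force the blocked flaps, grip nothing, and leave the jar, the tape and the pliers where they are.

Things in the scene. Friction and masses are not known exactly. Their poses are not given: they have to be found in the camera images.
- service_box: Dark steel box bolted to the bench, 118 (its x) x 246 (its y) x 60 mm high, a small foot at each end; origin at the centre of its underside; x points from its front (robot) side to its back, y left, z up. Its top is closed by four identical grey plastic flaps, flap_1 to flap_4 at y = +90, +30, -30, -90 mm. Three are blocked from below; one, a different one each time, is free.
- flap_1 (a joint): Tilt of flap 1 (leftmost), rad: 0 shut and flush; grows as the front edge rises and the short back end sinks into the box; stops at -0.05 and 1.6. If free, it turns under about 1 to 4 N pushed down on its ribbed back end (the cell is open 50 mm deep below it) and its stiff pivot keeps it at any tilt where it is left; at 60 degrees the fingertips are some 25 to 30 mm below the box's top; if blocked, it gives under 1 mm and feels hard, so touch down slowly (some 15 mm/s).
- flap_1_press (a point): Point on the top face of flap 1's short back end, amid three low black ribs, 22 mm behind the pivot; moves with the flap. Axes: x to the back, y left, z out of the top face.
- flap_1_edge (a point): Middle of flap 1's front edge, half-way through its thickness, 60 mm in front of the pivot; moves with the flap.
- flap_2 (a joint): Tilt of flap 2, as flap 1. Every flap is a plate 103 x 51 x 5 mm on a pivot line along the box's y, 8.5 mm behind the box's centre and 57.5 mm above the bench; it reaches 60 mm in front of the pivot and 43 mm behind it.
- flap_2_press (a point): Point on the top face of flap 2's short back end, amid three low black ribs, 22 mm behind the pivot; moves with the flap. Axes: x to the back, y left, z out of the top face.
- flap_2_edge (a point): Middle of flap 2's front edge, half-way through its thickness, 60 mm in front of the pivot; moves with the flap.
- flap_3 (a joint): Tilt of flap 3, as flap 1.
- flap_3_press (a point): Point on the top face of flap 3's short back end, amid three low black ribs, 22 mm behind the pivot; moves with the flap. Axes: x to the back, y left, z out of the top face.
- flap_3_edge (a point): Middle of flap 3's front edge, half-way through its thickness, 60 mm in front of the pivot; moves with the flap.
- flap_4 (a joint): Tilt of flap 4 (rightmost), as flap 1.
- flap_4_press (a point): Point on the top face of flap 4's short back end, amid three low black ribs, 22 mm behind the pivot; moves with the flap. Axes: x to the back, y left, z out of the top face.
- flap_4_edge (a point): Middle of flap 4's front edge, half-way through its thickness, 60 mm in front of the pivot; moves with the flap.
- flux_jar: Bystander: small orange jar with a black cap, 36 mm wide, 48 mm tall, left of the box; origin at the centre of its underside.
- insulating_tape: Bystander: black roll of tape, 48 mm across, 18 mm high, lying behind the box; origin at the centre of its underside.
- pliers_small: Bystander: small black pliers, 31 x 133 x 12 mm, lying in front of the box; origin at the centre of the underside.

How it is judged:
By the outcome, as a careful person would: the job done as asked, in the order asked, and still so for the second after the job is handed in, with the robot touching nothing.
It also fails if it takes over 45 s, if anything falls off the work surface, if the arm or the gripper's body presses on something with over 40 N, if the wrist force passes 120 N, or if a joint passes its speed limit or range.

## Working session

There is one attempt and no reset: what is moved stays moved. The work goes in short steps, Python scripts to look and compute and a shell command to move; the robot and the scene stay as the last step left them, time stands still between calls to the robot, and variables do not carry over. Pictures are saved under pics/ and viewed, at most 10 in all, crops included, and the job is handed in when it is done.

```bash
mkdir -p pics; python3 - <<'E'
from rig import r,cams
import cv2
for n in("scene","side"):
    f=cams.grab_frame(n);cv2.imwrite(f"pics/{n}0.png",f["image"][:,:,::-1])
    print(n,{k:v for k,v in f.items() if k!="image"})
print(r.sense(),r.finger_overhang)
E
```

```text
scene {'fx': 350.14929636244824, 'fy': 350.14929636244824, 'cx': 250.31669296382296, 'cy': 193.7839511866372, 'position': array([ 178.90405156, -300.79559993,  519.57839841]), 'orientation': array([-2.15626469, -0.0236135 , -0.48747806])}
side {'fx': 466.18002955264444, 'fy': 466.18002955264444, 'cx': 258.05062406099006, 'cy': 191.0855923972517, 'position': array([ 536.65750487, -448.43270464,  353.55486314]), 'orientation': array([-1.92470913, -0.00772224,  0.02297873])}
{'clock': 0.1, 'qpos': array([ 1.20061046e+00,  3.53590259e-01,  1.63404097e+00,  1.24934641e-05,
        1.15524758e+00, -2.39503940e-03]), 'qvel': array([-0.00088915,  0.00039116, -0.00122151, -0.0013407 , -0.00072303,
        0.00018851]), 'joint_efforts': array([ 7.39164025e-04, -6.06350827e+01, -3.42815173e+01,  2.27196250e-05,
        3.90130881e-03,  2.82334702e-05]), 'eef_pos': array([224.56754471, 582.82378484, 249.63770119]), 'tcp_rot': array([-3.14030654e+00, -1.45040513e-05,  2.77379677e+00]), 'contact_force': array([-0.08242548,  0.32267921,  0.28203078]), 'wrist_torque': array([-0.00631032,  0.04088749, -0.03950343]), 'grasp_force': 0.0, 'opening': 0.9984175129568934} 19.0
```

View pics/scene0.png

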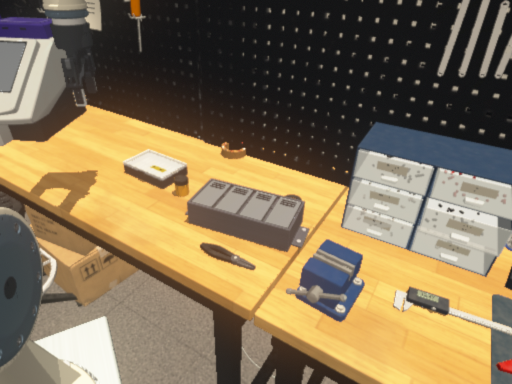

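View pics/side0.png

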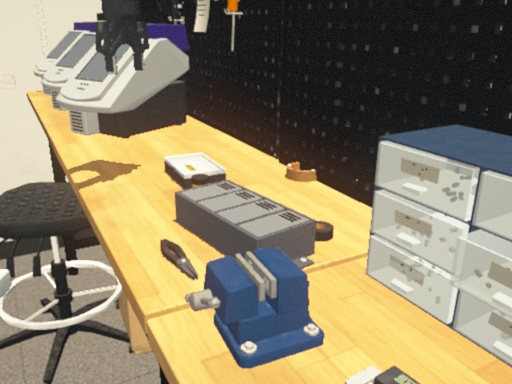

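The scene view shows the box with its top roughly from (190,202) to (303,205) px. The jar is at (181,186) and the pliers at (228,256). In the side view the top runs from (175,190) to (310,235). I'll enlarge both to pick corners.

```bash
python3 - <<'E'
import cv2,numpy as np
a=cv2.imread("pics/scene0.png")[165:265,170:320];b=cv2.imread("pics/side0.png")[165:285,155:345]
a=cv2.resize(a,(600,400)[:2],interpolation=cv2.INTER_CUBIC)[:280]
b=cv2.resize(b,None,fx=4,fy=4,interpolation=cv2.INTER_CUBIC)[:320]
o=np.zeros((600,760,3),np.uint8);o[:280,:600]=a;o[280:,:]=b
for x in range(0,760,40):
    cv2.line(o,(x,0),(x,6),(0,255,255),1);cv2.line(o,(x,280),(x,286),(0,255,255),1)
cv2.imwrite("pics/c1.png",o)
E
```

```text
(no output)
```

View pics/c1.png

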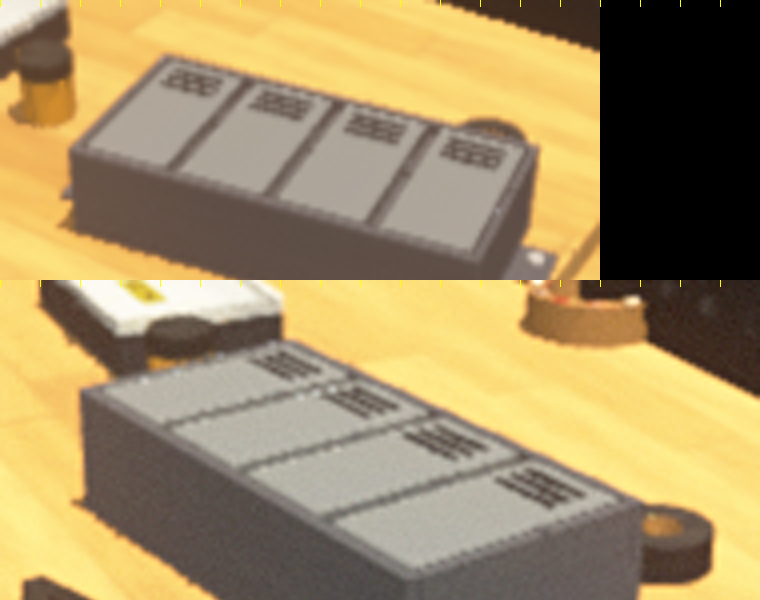

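```bash
cat > h.py <<'E'
import numpy as np
from scipy.spatial.transform import Rotation as R
from scipy.optimize import least_squares
cal={"scene":(350.149,250.317,193.784,[178.904,-300.796,519.578],[-2.15626469,-0.0236135,-0.48747806]),
"side":(466.18,258.051,191.086,[536.6575,-448.4327,353.5549],[-1.92470913,-0.00772224,0.02297873])}
def proj(P,c):
    f,cx,cy,p,o=cal[c];q=R.from_euler("xyz",o).inv().apply(np.atleast_2d(P)-p)
    return q[:,:2]/q[:,2:]*f+[cx,cy]
L=np.array([[-59,123,60],[59,123,60],[59,-123,60],[-59,-123,60]]+[[30.5,y,60] for y in(90,30,-30,-90)],float)
def W(v):return R.from_euler("z",v[2]).apply(L)+[v[0],v[1],0]
E
python3 - <<'E'
from h import *
off=[170,165];o2=[155,165]
A=np.array([(72,150),(166,55),(538,148),(488,262),(193,80),(281,103),(376,127),(474,153)])/4+off
B=np.array([(82,110),(290,60),(642,220),(412,297),(287,84),(362,119),(448,160),(543,206)])/4+o2
for s in("scene","side","both"):
    f=lambda v:np.r_[(proj(W(v),"scene")-A).ravel()*(s!="side"),(proj(W(v),"side")-B).ravel()*(s!="scene")]
    z=least_squares(f,[500,0,0]);print(s,z.x,np.sqrt(np.mean(z.fun**2)))
print(z.fun.round(1));print(W(z.x)[4:].round(1))
E
```

```text
scene [492.25907339 282.32504255   0.69559259] 0.5414835694097521
side [493.419438   280.71642473   0.68194532] 0.6429695661601487
both [492.97368105 282.13201617   0.6865915 ] 0.9060978864436955
[-0.2 -0.7  0.6 -1.1  1.7 -1.3 -0.8 -0.2  0.4  1.   0.8  0.9  0.4  0.8
  0.4  0.4 -1.1 -1.5  0.7 -1.5  1.9 -1.1  0.1 -0.3 -1.1 -0.1 -0.7  0.3
 -1.   0.2 -1.   0. ]
[[459.5 371.1  60. ]
 [497.5 324.7  60. ]
 [535.6 278.3  60. ]
 [573.6 231.9  60. ]]
```

```bash
cat >> h.py <<'E'
def to(x,y,z,yaw=0.687-np.pi,v=(493,282.1,0.687)):
    "tool-frame shift (m) and turn to bring the TCP over box-frame x,y at world height z"
    from rig import r
    s=r.sense();T=R.from_euler("xyz",s["tcp_rot"])
    p=R.from_euler("z",v[2]).apply([x,y,0])+[v[0],v[1],z]
    G=R.from_euler("xyz",[np.pi,0,yaw])
    print("shift",(T.inv().apply(p-s["eef_pos"])/1000).round(4),"turn",(T.inv()*G).as_rotvec().round(3),"F",s["contact_force"].round(1),"t",s["clock"],"pos",s["eef_pos"].round(1))
E
python3 -c "
from h import *
to(33.5,90,180)"
```

```text
shift [-0.2969 -0.1105  0.0698] turn [-1.000e-03 -1.000e-03 -1.055e+00] F [-0.1  0.3  0.3] t 0.1 pos [224.6 582.8 249.6]
```

```bash
python3 -m crank '[[-0.04,-0.015,0.0,0,0,-0.14,1],[-0.085,-0.03,0.0,0,0,-0.28,1],[-0.13,-0.048,0.01,0,0,-0.42,1],[-0.175,-0.065,0.02,0,0,-0.56,1],[-0.22,-0.082,0.04,0,0,-0.7,1]]' 20; python3 -c "
from h import *
to(33.5,90,180)"
```

```text
clock: 0.6
eef_pos: [400.5, 428.0, 211.7]
tcp_rot: [3.141, 0.002, -2.803]
contact_force: [0.7, 0.1, -0.4]
opening: 0.145
grasp_force: 0.0
shift [-0.0395 -0.0724  0.0317] turn [ 0.001  0.002 -0.349] F [ 0.7  0.1 -0.4] t 0.6 pos [400.5 428.  211.7]
```

```bash
python3 -m crank '[[-0.015,-0.03,0.012,0,0,-0.14,1],[-0.028,-0.052,0.022,0,0,-0.27,1],[-0.0395,-0.0724,0.0317,0,0,-0.35,1],[-0.0395,-0.0724,0.0317,0,0,-0.35,1],[-0.0395,-0.0724,0.0317,0,0,-0.35,1]]'; python3 - <<'E'
from h import *
to(33.5,90,100)
from rig import cams
import cv2
o=[]
for n in("wrist","scene"):
    f=cams.grab_frame(n);im=f["image"][:,:,::-1]
    if n=="scene": im=cv2.resize(im[130:250,150:310],(512,384))
    else: print({k:v for k,v in f.items() if k!="image"})
    o.append(cv2.resize(im,(400,300)) if n!="wrist" else cv2.resize(im,(400,300)))
cv2.imwrite("pics/w1.png",np.hstack(o))
E
```

```text
clock: 1.1
eef_pos: [459.7, 373.1, 179.1]
tcp_rot: [3.141, -0.001, -2.462]
contact_force: [0.5, -0.3, 0.3]
opening: -0.0
grasp_force: 0.0
shift [-0.0016 -0.0015  0.0791] turn [ 0.    -0.001 -0.008] F [ 0.5 -0.3  0.3] t 1.1 pos [459.7 373.1 179.1]
{'fx': 343.4718080499381, 'fy': 343.4718080499381, 'cx': 257.50988734624275, 'cy': 193.12566504037588, 'position': array([399.10822462, 324.02073876, 301.18124722]), 'orientation': array([ 2.82987702e+00, -8.27915087e-04,  2.25109545e+00])}
```

View pics/w1.png

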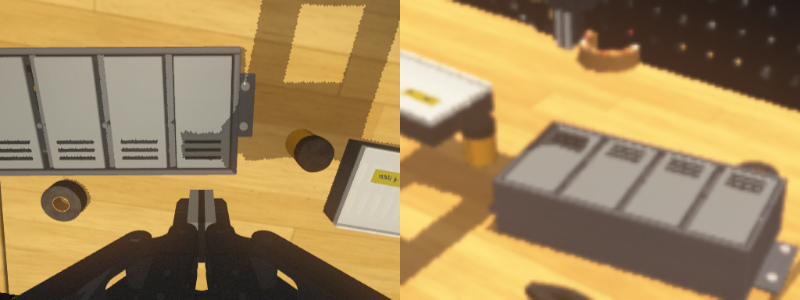

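The wrist view shows flap 1's ribs at (202,147) in the half picture and the next ribs at (140,149) and (75,150). Jar and tape are clear. I'll check these against the model.

```bash
python3 - <<'E'
from h import *
T=R.from_euler("xyz",[2.829877,-.000828,2.251095]);p=np.array([399.108,324.021,301.181])
for u,v in((202,147),(140,149),(75,150),(228,47+130),(240,50)):
    d=T.apply([(u*1.28-257.51)/343.47,(v*1.28-193.126)/343.47,1]);P=p+d*(60-p[2])/d[2]
    print(P.round(1),R.from_euler("z",-.687).apply(P-[493,282.1,0]).round(1))
E
```

```text
[455.9 371.2  60. ] [27.9 92.4 60. ]
[494.2 327.1  60. ] [29.4 34.  60. ]
[533.5 280.   60. ] [ 30.  -27.3  60. ]
[463.8 410.2  60. ] [ 58.6 117.6  60. ]
[369.4 342.3  60. ] [-57.3 124.9  60. ]
```

```bash
python3 -m crank '[[-0.001,0,0.03,0,0,0,1],[-0.001,0,0.06,0,0,0,1],[-0.001,0,0.08,0,0,0,1],[-0.001,0,0.091,0,0,0,1],[-0.001,0,0.091,0,0,0,1]]'; python3 -m crank '[[0,0,0.0015,0,0,0,1],[0,0,0.003,0,0,0,1],[0,0,0.0045,0,0,0,1],[0,0,0.006,0,0,0,1],[0,0,0.006,0,0,0,1]]'
```

```text
clock: 1.7
eef_pos: [459.5, 374.3, 87.5]
tcp_rot: [3.142, -0.002, -2.459]
contact_force: [0.5, 0.2, -1.0]
opening: -0.003
grasp_force: 0.0
clock: 2.2
eef_pos: [460.7, 374.1, 82.7]
tcp_rot: [-3.142, 0.0, -2.459]
contact_force: [-0.1, 0.2, 0.6]
opening: -0.001
grasp_force: 0.0
```

```bash
python3 -m crank '[[0,0,0.001,0,0,0,1],[0,0,0.002,0,0,0,1]]'; python3 -m crank '[[0,0,0.001,0,0,0,1],[0,0,0.002,0,0,0,1]]'
```

```text
clock: 2.4
eef_pos: [460.7, 374.1, 80.5]
tcp_rot: [3.142, 0.0, -2.459]
contact_force: [-0.3, -0.1, 0.2]
opening: -0.001
grasp_force: 0.0
clock: 2.6
eef_pos: [460.7, 374.2, 78.8]
tcp_rot: [-3.142, -0.0, -2.459]
contact_force: [-3.7, -2.8, 16.4]
opening: 0.003
grasp_force: 7.9
```

```bash
python3 -m crank '[[0,0,0.001,0,0,0,1],[0,0,0.001,0,0,0,1]]'
```

```text
clock: 2.8
eef_pos: [460.7, 374.2, 78.8]
tcp_rot: [-3.142, 0.0, -2.459]
contact_force: [-4.0, -2.3, 16.0]
opening: -0.002
grasp_force: 7.8
```

Flap 1 is blocked: 16 N with no give. On to flap 2.

```bash
python3 -m crank '[[0,0,-0.012,0,0,0,1],[0,-0.03,-0.012,0,0,0,1],[0,-0.06,-0.012,0,0,0,1],[0,-0.06,-0.008,0,0,0,1],[0,-0.06,-0.006,0,0,0,1]]'; python3 -m crank '[[0,0,0.001,0,0,0,1],[0,0,0.002,0,0,0,1],[0,0,0.002,0,0,0,1]]';python3 -c "
from h import *
to(33.5,30,80)"
```

```text
clock: 3.3
eef_pos: [498.6, 327.2, 83.4]
tcp_rot: [3.141, -0.0, -2.461]
contact_force: [0.2, -0.5, 0.3]
opening: -0.0
grasp_force: 0.0
clock: 3.6
eef_pos: [497.9, 328.1, 81.3]
tcp_rot: [3.141, -0.0, -2.458]
contact_force: [-0.3, 0.0, 0.1]
opening: 0.003
grasp_force: 0.0
shift [-0.0006 -0.0025  0.0013] turn [ 0.    -0.    -0.004] F [-0.3  0.   0.1] t 3.6 pos [497.9 328.1  81.3]
```

```bash
python3 -m crank '[[0,0,0.001,0,0,0,1],[0,0,0.0025,0,0,0,1]]'; python3 -m crank '[[0,0,0.001,0,0,0,1],[0,0,0.0015,0,0,0,1]]'
```

```text
clock: 3.8
eef_pos: [498.3, 327.9, 79.0]
tcp_rot: [-3.142, 0.0, -2.459]
contact_force: [-0.9, 0.9, 2.3]
opening: -0.001
grasp_force: 0.8
clock: 4.0
eef_pos: [498.4, 327.9, 78.7]
tcp_rot: [3.141, 0.0, -2.459]
contact_force: [-5.8, -1.7, 19.5]
opening: 0.0
grasp_force: 9.8
```

Flap 2 is blocked: 19.5 N at the same height. On to flap 3.

```bash
python3 -m crank '[[0,0,-0.012,0,0,0,1],[0,-0.03,-0.012,0,0,0,1],[0,-0.061,-0.012,0,0,0,1],[0,-0.061,-0.008,0,0,0,1],[0,-0.061,-0.006,0,0,0,1]]'; python3 -m crank '[[0,0,0.001,0,0,0,1],[0,0,0.002,0,0,0,1],[0,0,0.002,0,0,0,1]]'; python3 -m crank '[[0,0,0.001,0,0,0,1],[0,0,0.002,0,0,0,1]]'
```

```text
clock: 4.5
eef_pos: [537.1, 279.8, 83.4]
tcp_rot: [3.141, -0.0, -2.461]
contact_force: [-0.3, 0.5, -0.3]
opening: 0.003
grasp_force: 0.0
clock: 4.8
eef_pos: [536.3, 280.8, 81.3]
tcp_rot: [3.141, -0.0, -2.459]
contact_force: [0.3, -0.3, 0.6]
opening: 0.001
grasp_force: 0.0
clock: 5.0
eef_pos: [536.8, 280.5, 79.5]
tcp_rot: [-3.142, 0.0, -2.459]
contact_force: [-0.2, 0.5, 0.2]
opening: 0.004
grasp_force: 0.0
```

```bash
python3 -m crank '[[0,0,0.001,0,0,0,1]]'; python3 -m crank '[[0,0,0.001,0,0,0,1]]'
```

```text
clock: 5.1
eef_pos: [536.9, 280.5, 78.8]
tcp_rot: [3.141, 0.0, -2.459]
contact_force: [-4.6, -1.0, 15.7]
opening: 0.0
grasp_force: 7.8
clock: 5.2
eef_pos: [536.9, 280.5, 78.7]
tcp_rot: [3.141, 0.0, -2.459]
contact_force: [-8.2, -2.4, 24.9]
opening: -0.002
grasp_force: 11.9
```

Flap 3 is blocked too, so I'll test flap 4.

```bash
python3 -m crank '[[0,0,-0.012,0,0,0,1],[0,-0.03,-0.012,0,0,0,1],[0,-0.061,-0.012,0,0,0,1],[0,-0.061,-0.008,0,0,0,1],[0,-0.061,-0.006,0,0,0,1]]'; python3 -m crank '[[0,0,0.001,0,0,0,1],[0,0,0.002,0,0,0,1],[0,0,0.003,0,0,0,1]]'; python3 -m crank '[[0,0,0.001,0,0,0,1],[0,0,0.002,0,0,0,1]]'
```

```text
clock: 5.7
eef_pos: [575.5, 232.4, 83.3]
tcp_rot: [3.141, -0.0, -2.461]
contact_force: [0.2, 0.7, -0.6]
opening: -0.002
grasp_force: 0.0
clock: 6.0
eef_pos: [574.9, 233.5, 80.4]
tcp_rot: [3.141, -0.0, -2.459]
contact_force: [-0.2, 0.4, 0.4]
opening: 0.002
grasp_force: 0.0
clock: 6.2
eef_pos: [575.2, 233.2, 78.5]
tcp_rot: [3.141, 0.0, -2.459]
contact_force: [-0.9, 1.1, 1.9]
opening: 0.005
grasp_force: 0.8
```

```bash
python3 -m crank '[[0,0,0.001,0,0,0,1]]'; python3 -c "
from h import *
to(33.5,-90,50)"
```

```text
clock: 6.3
eef_pos: [575.3, 233.2, 77.6]
tcp_rot: [3.141, 0.0, -2.459]
contact_force: [-0.1, 0.8, 2.1]
opening: -0.003
grasp_force: 0.8
shift [-0.0009  0.      0.0276] turn [ 0.     0.    -0.005] F [-0.1  0.8  2.1] t 6.3 pos [575.3 233.2  77.6]
```

Flap 4 rocks: about 2 N, and it sinks. I'll push it down slowly.

```bash
python3 -m crank '[[-0.0003,0,0.002,0,0,0,1],[-0.0006,0,0.004,0,0,0,1],[-0.0009,0,0.006,0,0,0,1],[-0.0009,0,0.008,0,0,0,1],[-0.0009,0,0.010,0,0,0,1]]'; python3 -m crank '[[0,0,0.002,0,0,0,1],[0,0,0.004,0,0,0,1],[0,0,0.006,0,0,0,1],[0,0,0.008,0,0,0,1],[0,0,0.010,0,0,0,1]]'
```

```text
clock: 6.8
eef_pos: [576.2, 233.4, 67.3]
tcp_rot: [-3.141, 0.0, -2.459]
contact_force: [0.6, -1.1, 1.9]
opening: -0.0
grasp_force: 0.7
clock: 7.3
eef_pos: [576.1, 233.5, 57.4]
tcp_rot: [-3.142, 0.0, -2.459]
contact_force: [0.8, 0.3, 2.0]
opening: -0.001
grasp_force: 0.6
```

```bash
python3 -m crank '[[0,0,0.002,0,0,0,1],[0,0,0.004,0,0,0,1],[0,0,0.006,0,0,0,1],[0,0,0.008,0,0,0,1],[0,0,0.009,0,0,0,1]]'; python3 - <<'E'
from h import *
from rig import cams
import cv2
f=cams.grab_frame("side");im=f["image"][90:290,130:370,::-1]
cv2.imwrite("pics/s2.png",cv2.resize(im,(720,600)))
E
```

```text
clock: 7.8
eef_pos: [575.9, 233.4, 48.2]
tcp_rot: [3.142, -0.0, -2.459]
contact_force: [0.4, -0.3, 0.7]
opening: -0.001
grasp_force: 0.4
```

View pics/s2.png

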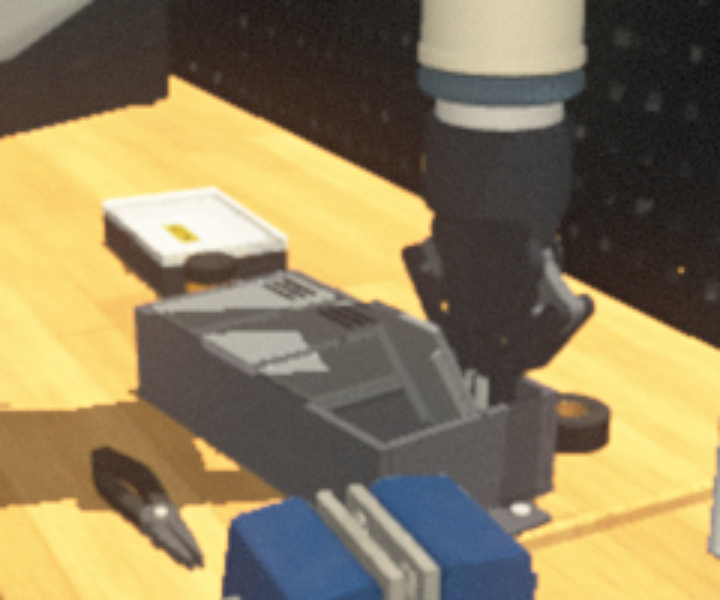

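The flap is raised, with its front edge running from about (375,305) to (436,322) in the crop. I'll compare that with the predicted edge by tilt.

```bash
python3 - <<'E'
from h import *
for a in(50,55,60,65,70,75,80):
    t=np.radians(a);c,s=np.cos(t),np.sin(t)
    P=[[8.5-60*c+2.5*k*s, -90+y, 57.5+60*s+2.5*k*c] for k in(-1,1) for y in(25.5,-25.5)]
    q=proj(R.from_euler("z",.682).apply(P)+[493.4,280.7,0],"side")
    print(a,((q-[130,90])*3).round(0).tolist())
E
```

```text
50 [[356.0, 318.0], [420.0, 349.0], [362.0, 311.0], [426.0, 341.0]]
55 [[362.0, 310.0], [426.0, 340.0], [369.0, 303.0], [433.0, 333.0]]
60 [[369.0, 303.0], [433.0, 332.0], [376.0, 297.0], [440.0, 326.0]]
65 [[376.0, 296.0], [441.0, 325.0], [383.0, 291.0], [448.0, 319.0]]
70 [[384.0, 290.0], [448.0, 319.0], [391.0, 285.0], [456.0, 314.0]]
75 [[391.0, 285.0], [456.0, 313.0], [399.0, 281.0], [464.0, 309.0]]
80 [[399.0, 281.0], [464.0, 309.0], [407.0, 277.0], [472.0, 305.0]]
```

The tilt is about 60°, which is borderline. I'll push a little deeper and slightly toward the front.

```bash
python3 -m crank '[[0.0005,0,0.0015,0,0,0,1],[0.001,0,0.003,0,0,0,1],[0.0015,0,0.0045,0,0,0,1],[0.0025,0,0.0055,0,0,0,1],[0.0035,0,0.0055,0,0,0,1]]'; python3 -m crank '[[0.0005,0,0,0,0,0,1],[0.0005,0,0,0,0,0,1]]'
```

```text
clock: 8.35
eef_pos: [573.1, 231.1, 42.8]
tcp_rot: [3.142, -0.0, -2.459]
contact_force: [0.7, 0.2, -0.7]
opening: -0.002
grasp_force: 0.4
clock: 8.55
eef_pos: [572.8, 230.8, 43.0]
tcp_rot: [3.142, -0.0, -2.459]
contact_force: [-0.3, 0.4, 0.1]
opening: -0.001
grasp_force: 0.2
```

```bash
python3 -m crank '[[-0.002,0,0,0,0,0,1],[-0.003,0,-0.006,0,0,0,1],[-0.003,0,-0.02,0,0,0,1],[-0.003,0,-0.05,0,0,0,1],[-0.003,0,-0.09,0,0,0,1]]'; python3 -m crank '[[0,0,-0.04,0,0,0,1],[0,0,-0.08,0,0,0,1],[0,0,-0.08,0,0,0,1],[0,0,-0.08,0,0,0,1]]'; python3 - <<'E'
from rig import cams
import cv2
f=cams.grab_frame("side");im=f["image"][90:290,130:370,::-1]
cv2.imwrite("pics/s3.png",cv2.resize(im,(720,600)))
E
```

```text
clock: 9.05
eef_pos: [574.2, 232.4, 133.5]
tcp_rot: [3.141, -0.003, -2.459]
contact_force: [0.1, -0.1, -0.1]
opening: -0.005
grasp_force: 0.0
clock: 9.45
eef_pos: [575.8, 233.0, 215.2]
tcp_rot: [-3.141, 0.003, -2.459]
contact_force: [-0.6, 0.3, -0.5]
opening: -0.002
grasp_force: 0.0
```

View pics/s3.png

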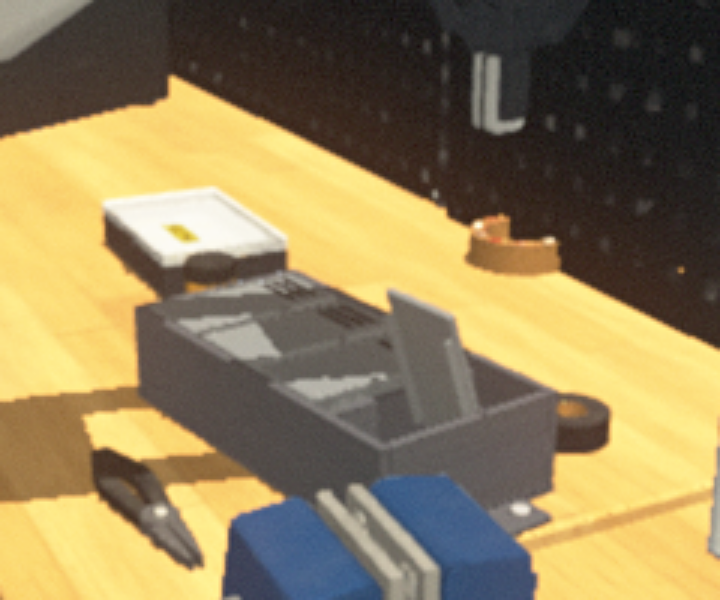

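Flap 4 stands by itself. Its top edge runs from (388,291) to (456,318), which matches about 70°. Jar, tape and pliers have not moved.

```bash
python3 -c "
from rig import sign_off
print(sign_off())"
```

```text
the job is handed in; nothing more can be done
None
```

Flap 4 was the free one: it now stands open by itself at about 70° (read from the side camera), the jar, tape and pliers were not touched, and the job is handed in; flaps 1–3 felt hard and were probed at 16 to 25 N.

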